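# Unlatch the vial meter, take out the measured vial and shut the chamber again

## Task

The bench meter has finished with the vial in its sample chamber. Slide the small thumb latch sideways to let the sprung chamber cover fly open (the latch gives one way only and nothing shows which, so feel for it gently instead of shoving the meter along the bench), take the vial out and stand it in a free place of the vial rack, then shut the cover until it stays latched by itself. Leave the rack and the vials already in it as they are.

Things in the scene. Friction and masses are not known exactly. Their poses are not given: they have to be found in the camera images.
- meter: Bench vial meter: white and grey box, 186 x 168 x 60 mm (x, y, z), 2 kg, loose on rubber feet (10 N sideways at the latch can shove it). Origin: centre of its underside; x from its latch side, nearest the robot, to its hinge side, y left, z up. On its flat deck, 60 mm up: black chamber cover (96 x 84 mm, x -34 to +62 mm, top at 92 mm), thumb latch before it, flush display and keys at the right.
- latch_grip (a point): Top centre of the thumb latch, a black ribbed ridge 20 mm (meter x) by 11 mm (y), 14 mm high, on a slide plate 30 mm wide and 4 mm high; at rest at x = -68 mm, y = 0. It slides along the meter's y and springs back. One way, unmarked and drawn anew each start, it goes 16 mm at 1 to 4 N and frees the cover at 10 to 12 mm; the other way it stops dead after 2 mm. Pinch it across y or push it.
- cover (a joint): Opening angle of the chamber cover, rad: 0 shut, 1.8 fully open, leaning back. Once released, its spring swings it up to 1.8 within a second and holds it there; about 2 N at the front edge push it down again. The last 10 mm also push a spring catch aside: press down near the front edge with about 5 N until the catch snaps in; it then stays under 0.03 by itself.
- cover_rim (a point): Middle of the cover's top front edge, moves with the cover (under which a sprung steel pawl hangs): 96 mm from the hinge line along the cover, 26 mm to its outer side. Shut, it is 92 mm above the worktop. Fully open, it is about 47 mm beyond the hinge (meter x) and 88 mm above it, the cover's outer face turned away from the latch: to shut it, reach behind it and draw it over.
- cover_hinge (a point): Middle of the cover's hinge line, along the meter's y, 62 mm in x from the meter's origin and 66 mm above the worktop. The cover turns about it, front edge up and over towards the meter's +x.
- front_edge (a point): Middle of the meter's lower front edge, 98 mm in -x from the meter's origin, 10 mm above the worktop.
- well (a point): Centre of the floor of the sample well, 10 mm in x from the meter's origin, 20 mm above the worktop: a round upright well of 31 mm bore whose mouth is in the deck, 60 mm above the worktop.
- vial: The measured vial, upright in the well under the cover: glass, 27 mm across, 61 mm tall, 32 g, with a screw cap 24 mm across from 49 to 61 mm above its base. Origin: centre of its base, z up. In the well its top stands 21 mm above the deck.
- rack: Clear vial rack, 84 x 126 x 34 mm (x, y, z), 0.3 kg, loose. Origin: centre of its underside. 2 x 3 places with square openings 31 mm wide, centred at x = -19.5 and +19.5 mm, y = -40, 0 and +40 mm; a vial passes the top plate (34 mm up) and stands on the base plate, 5 mm up. The two places at y = -40 mm are taken, the other four free.
- stored_a: A stored vial of the same size in the rack, at x = -19.5, y = -40 mm in the rack's frame. Origin: centre of its base.
- stored_b: A stored vial of the same size in the rack, at x = +19.5, y = -40 mm in the rack's frame. Origin: centre of its base.
Not all that is in view belongs to the job. Leave any orange or red look-alike of the stored_a alone.

How it is judged (in metres and radians):
On the way, in this order (a step that is already met when the one before it is completed fails the run):
1. the cover has sprung open with the vial still in the well (value of joint cover above 1.4 rad and distance between vial and well below 0.012 m), for 0.1 s.
2. the vial stands in a place of the rack, on its base plate (z of vial in the frame of rack below 0.009 m and x of vial in the frame of rack between -0.034 and 0.034 m and y of vial in the frame of rack between -0.056 and 0.056 m and angle between vial's own z axis and vertical below 0.25 rad), for 0.2 s.
At the end, for the whole second after the job is handed in: The cover is shut and held by its catch (under 0.04 rad with nothing touching it); the measured vial stands upright (within 0.25 rad) and at rest in one of the rack's places, its base within 9 mm of the rack's underside; both stored vials still stand in the rack; rack and meter stand flat (all of step 2 and value of joint cover below 0.04 rad and linear speed of vial below 0.02 m/s and z of each of stored_a, stored_b in the frame of rack below 0.009 m and x of stored_a in the frame of rack between -0.034 and 0.034 m and y of stored_a in the frame of rack between -0.056 and 0.056 m and angle between each of stored_a, stored_b's own z axis and vertical below 0.25 rad and x of stored_b in the frame of rack between -0.034 and 0.034 m and y of stored_b in the frame of rack between -0.056 and 0.056 m and angle between each of rack, meter's own z axis and vertical below 0.05 rad).
It fails at once if the meter is shoved or twisted round by more than 5 mm on the bench (distance of any of meter, front_edge from where it was at the start of the episode above 0.005 m).
It fails at once if the rack is pushed more than 30 mm from where it stood (distance of rack from where it was at the start of the episode above 0.03 m).
It fails at once if a stored vial is pulled out of the rack (z of any of stored_a, stored_b in the frame of rack above 0.015 m).
It also fails if it takes over 54 s, if anything falls off the work surface, if the arm or the gripper's body presses on something with over 40 N, if the wrist force passes 120 N, or if a joint passes its speed limit or range.

## Robot

A 7-joint arm with a two-finger parallel gripper is mounted at the origin on a cart in front of the work surface, level with it; the furniture and walls round the work are solid. World frame = base frame: x ahead of the robot, y to its left, z up, the work surface at z = 0. Lengths are in mm, angles in rad, forces in N, time in s.
With the tool pointing down it reaches from about 400 to 850 mm from the base axis. Payload 4.5 kg.
Tool frame: the origin (TCP) lies on the centre line of the jaws, within the pads' length; the fingertips stand 22 mm ahead of it and the grasp point (between the pads) lies 3 mm ahead of it; z points along the fingers, y is the line along which they close (so a half turn about z gives the same grasp; the last joint's range is limited). The gripper opens to 85 mm and grips with 20 to 120 N. Pads are 22 mm wide; open, the fingers measure 114 mm over their backs; the gripper's body (76 mm by 85 mm) begins 54 mm behind the grasp point. The pads swing forward as they close: fully open they stand 13 mm farther back than shut.
Start: joints at [-1.277, 0.689, -0.195, 1.565, 0.157, 0.902, -0.215], TCP at [160.533, 604.054, 253.317] pointing down, gripper open.
Joint ranges: [-3.01, 3.01], [-0.46, 2.08], [-1.47, 1.51], [0.13, 2.56], [-1, 4.14], [0.04, 2.09], [-2.66, 2.66]. Speed limits (rad/s): [2.57, 2.57, 3.14, 3.14, 3.14, 3.14, 3.14].

## Interface

Orientations are given as a unit quaternion [x, y, z, w].
In Python, from rig import arm gives the robot as it stands.
- The arm moves only by the tool drive_tool, never from a script. Its argument "increments" is a list of rows, each a list of 2 entries, a list of its own where there are three numbers: the shift along the tool's x, y, z in mm, then the turn, a rotation vector about the tool's x, y, z in degrees. In form: [[[dx, dy, dz], [wx, wy, wz]], ...]. A call has 1 to 20 rows; each row shifts and turns the commanded pose from where the row before left it, along the tool's axes as they then stand; what a row does not reach is not made up. A row lasts 1/8 s, in which the tool goes at most 62.5 mm and 10.7 degrees, less where a joint would pass 70% of its speed; a pose out of reach is approached as far as the arm can. A call with a gripper value outside its range is refused whole. "fingers" is the closure, from -1 (fully open) to 1 (shut), set as the call begins (left out, the last holds). The fingers move at their own pace and stop on an object; "force" is the grip in N (left out, the last holds). Time passes only in rows, so rows that do not move let the fingers close. It gives the time, the measured TCP pose, the force, the opening and the grip force at its end, in the units of the state.
- arm.sense(): the state, without advancing time (a new reading comes with each control period).
- arm.grab_frame(name): name is "scene" or "side" or "wrist"; returns the picture (480x640x3 uint8, red, green, blue); there is no depth.
- arm.calibration(name): a dict with "fx", "fy", "cx", "cy" (pixels), "extrinsics" (4x4, takes a point from camera to world coordinates). Camera axes: x right, y down, z forward; pixel columns grow to the right and rows downward; lengths in mm; the calibration is good to about 2 mm. A picture is of the moment at which its call begins: read the wrist's pose just before it. calibration takes no time and is no camera call; for the wrist camera it gives the pose at the moment of the call.
- arm.sign_off(): hands the job in; it is judged then, once.
The state is a dict: "t": time; "q": joint angles; "joint_vel": joint speeds; "joint_efforts": joint torques, N m; "tool_pos": TCP position; "tcp_rot": TCP orientation; "contact_force": force on the tool from outside, world axes, zero at the start; "torque": the same for the moment, N m; "grip_width": opening from 0.0 (shut) to 1.0 (fully open); "grasp_force": force on a finger pad.
Only numpy, scipy, OpenCV 4.12 (cv2) and the standard library are available. Lean on these libraries where they do the work, as an engineer would, in place of code of your own. Each camera call takes 0.05 s, during which the arm holds its last target. There are 200 camera calls.

## Working session

There is one attempt and no reset: what is moved stays moved. The work goes in short steps, Python scripts to look and compute and a tool call to move; the robot and the scene stay as the last step left them, time stands still between calls to the robot, and variables do not carry over. Pictures are saved under pics/ and viewed, at most 10 in all, crops included, and the job is handed in when it is done.

Besides the shell and the picture viewer there is one more tool, called after "Emit:" as a command line: name --argument value ..., lists and objects as JSON in quotes. drive_tool: Moves the arm, as the interface text tells. Its arguments: {"type":"object","properties":{"increments":{"type":"array","items":{"type":"array"}},"fingers":{"type":"number"},"force":{"type":"number"}},"required":["increments"]}

```bash
mkdir -p pics; ls; python3 - <<'E'
from rig import arm
import cv2, numpy as np
s=arm.sense(); print({k:np.round(v,3).tolist() for k,v in s.items()})
for n in ("scene","side"):
    c=arm.calibration(n); print(n,c["fx"],c["fy"],c["cx"],c["cy"],np.round(c["extrinsics"],3).tolist())
    cv2.imwrite(f"pics/{n}0.png",arm.grab_frame(n)[:,:,::-1])
E
```

```text
pics
{'t': 0.0, 'q': [-1.277, 0.69, -0.195, 1.566, 0.157, 0.903, -0.215], 'joint_vel': [0.0, -0.001, 0.001, -0.0, -0.001, 0.001, 0.001], 'joint_efforts': [-0.0, -53.961, -1.267, -15.854, 0.009, 0.009, 0.0], 'tool_pos': [160.447, 603.408, 252.446], 'tcp_rot': [0.129, 0.992, -0.001, -0.0], 'contact_force': [-0.113, -0.661, -0.492], 'torque': [0.001, -0.04, 0.04], 'grasp_force': 0.0, 'grip_width': 1.002}
scene 457.50235247113744 457.50235247113744 327.38996745215167 240.2915989566182 [[-0.793, -0.302, 0.529, 33.683], [-0.609, 0.361, -0.706, 609.257], [0.022, -0.882, -0.47, 492.828], [0.0, 0.0, 0.0, 1.0]]
side 582.115120430352 582.115120430352 328.7060881239453 242.20294379031998 [[0.877, -0.31, 0.368, 169.457], [-0.481, -0.55, 0.683, -621.038], [-0.01, -0.775, -0.632, 651.618], [0.0, 0.0, 0.0, 1.0]]
```

View pics/scene0.png

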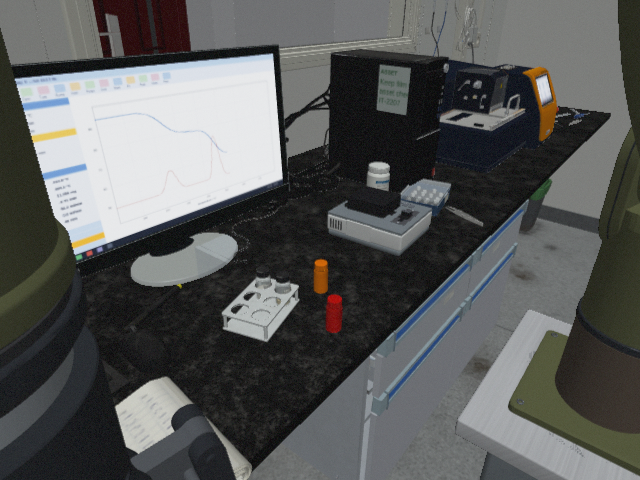

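View pics/side0.png

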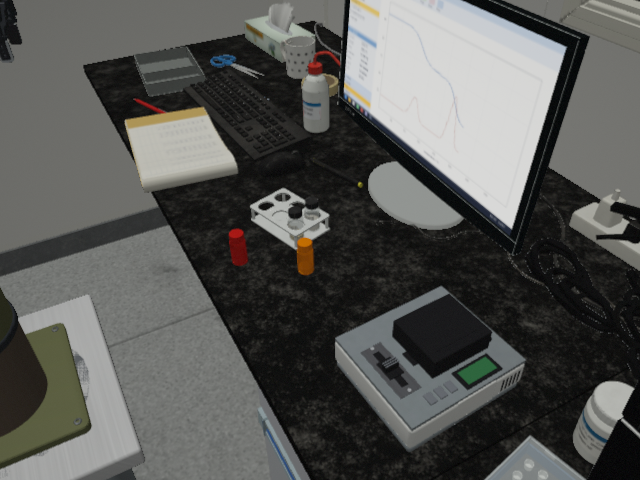

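The side view shows the meter's deck corners at about (336,352), (443,290), (524,362) and (408,437), with the latch at (390,365). The rack is at (290,217), with two stored vials at (296,215) and (311,210). The red (238,247) and orange (305,257) vials stand outside the rack and are the look-alikes. I'll confirm with one enlarged composite.

```bash
python3 - <<'E'
import cv2, numpy as np
s=cv2.imread("pics/side0.png"); c=cv2.imread("pics/scene0.png")
o=np.zeros((600,800,3),np.uint8)
def put(im,x,y,w,h,k,X,Y): o[Y:Y+int(h*k),X:X+int(w*k)]=cv2.resize(im[y:y+h,x:x+w],(int(w*k),int(h*k)),interpolation=cv2.INTER_CUBIC)
put(s,332,282,200,170,2.5,0,0)
put(s,240,180,100,90,3,500,0)
put(c,215,260,100,85,3,500,275)
put(c,320,180,120,75,2,0,430)
cv2.imwrite("pics/comp.png",o)
E
```

```text
(no output)
```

View pics/comp.png

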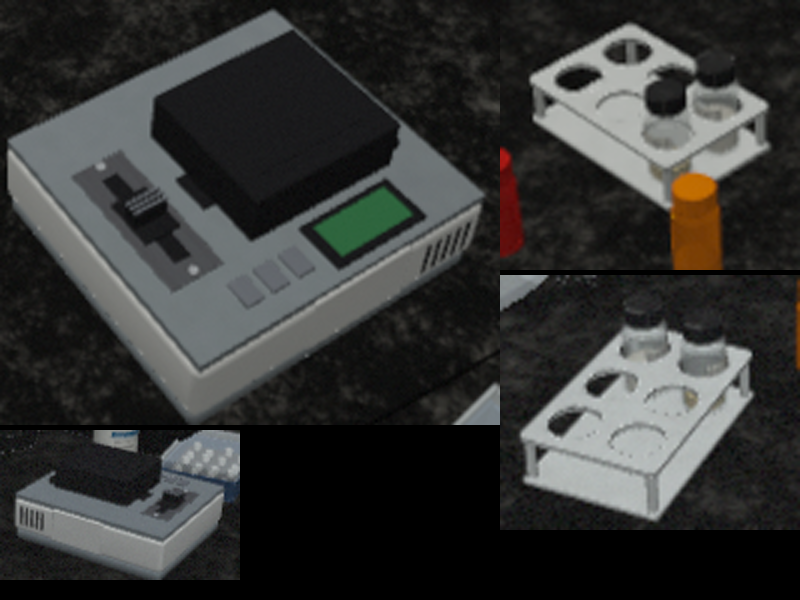

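Rack: clear plate, with two black-capped stored vials at one end and four places free. The orange and red vials are look-alikes outside the rack. Meter: the latch ridge is at comp (147,203) and the cover corners are clear. Next I'll fit both poses.

```bash
cat > h.py <<'E'
from rig import arm
import numpy as np
from scipy.optimize import least_squares
def proj(n,P,cal=None):
    c=cal or arm.calibration(n); T=np.linalg.inv(c["extrinsics"]); p=np.atleast_2d(P)@T[:3,:3].T+T[:3,3]
    return np.c_[c["fx"]*p[:,0]/p[:,2]+c["cx"],c["fy"]*p[:,1]/p[:,2]+c["cy"]]
def place(v,P):
    c,s=np.cos(v[2]),np.sin(v[2]); P=np.atleast_2d(np.array(P,float))
    return np.c_[v[0]+c*P[:,0]-s*P[:,1],v[1]+s*P[:,0]+c*P[:,1],P[:,2]]
def fit(obs,v0):
    f=lambda v:np.concatenate([(proj(n,place(v,P))-np.array(U)).ravel() for n,P,U in obs])
    return least_squares(f,v0,loss="soft_l1")
E
python3 - <<'E'
from h import *
A=lambda L,k,x,y,X,Y:[((u-X)/k+x,(v-Y)/k+y) for u,v in L]
ms=("side",[(-93,84,60),(93,84,60),(93,-84,60),(-93,-84,60),(-34,42,92),(62,42,92),(62,-42,92),(-34,-42,92),(-68,0,74)],
 A([(8,140),(275,10),(484,197),(193,370),(155,97),(297,30),(398,127),(257,207),(147,203)],2.5,332,282,0,0))
mc=("scene",[(93,84,60),(-93,84,60),(-93,-84,60)],A([(15,497),(163,540),(223,491)],2,320,180,0,430))
rs=("side",[(-42,63,34),(42,63,34),(42,-63,34),(-42,-63,34)],A([(531,80),(630,25),(768,103),(668,165)],3,240,180,500,0))
rc=("scene",[(42,63,34),(-42,63,34),(-42,-63,34)],A([(523,437),(657,475),(750,352)],3,215,260,500,275))
for o in ([ms],[ms,mc]):
    r=fit(o,[500,-100,0]); print(r.x.round(3)); print(r.fun.reshape(-1,2).round(1).tolist())
for o in ([rs],[rc],[rs,rc]):
    r=fit(o,[300,200,.5]); print(r.x.round(3)); print(r.fun.reshape(-1,2).round(1).tolist())
E
```

```text
[ 523.697 -240.432   56.606]
[[0.8, -1.7], [0.4, -1.1], [3.3, 0.1], [5.4, -0.6], [-2.5, 1.1], [-2.9, 0.0], [0.7, 0.2], [-1.4, 0.4], [-1.8, 0.3]]
[ 522.926 -240.469   94.306]
[[0.3, -1.4], [-0.1, -0.9], [2.8, 0.3], [5.0, -0.2], [-3.0, 1.4], [-3.4, 0.2], [0.2, 0.4], [-1.8, 0.7], [-2.2, 0.6], [-1.9, -2.6], [-2.3, -1.9], [-0.6, -3.6]]
[510.842 161.111 113.39 ]
[[-1.4, -0.7], [-0.1, -1.0], [1.3, 0.3], [0.1, 0.8]]
[ 506.022  161.185 -445.801]
[[-1.7, 0.4], [0.3, -0.1], [0.9, -0.6]]
[ 508.623  160.33  -301.285]
[[-2.5, 0.3], [-1.6, -0.4], [0.5, 0.5], [-0.2, 1.4], [-2.3, -0.4], [-0.4, -1.1], [0.1, -1.4]]
```

```bash
cat >> h.py <<'E'
from scipy.spatial.transform import Rotation as R
def ray(n,uv,z=0,cal=None):
    c=cal or arm.calibration(n); E=np.array(c["extrinsics"]); d=E[:3,:3]@np.array([(uv[0]-c["cx"])/c["fx"],(uv[1]-c["cy"])/c["fy"],1])
    return E[:3,3]+d*(z-E[2,3])/d[2]
E
python3 - <<'E'
from h import *
s=arm.sense(); c=arm.calibration("wrist"); E=np.array(c["extrinsics"]); r=R.from_quat(s["tcp_rot"])
print("cam in tool",r.inv().apply(E[:3,3]-s["tool_pos"]).round(1),(r.as_matrix().T@E[:3,:3]).round(3).tolist(),c["fx"],c["cx"],c["cy"])
print(r.as_matrix().round(3).tolist())
for n,u in (("side",(370,190)),("side",(466,215)),("scene",(131,270)),("scene",(238,245)),("side",(315,128)),("side",(605,450)),("scene",(377,190)),("scene",(335,185))): print(n,u,ray(n,u).round(0))
A=lambda L,k,x,y,X,Y:[((u-X)/k+x,(v-Y)/k+y) for u,v in L]
for P,U in (([(-34,42,92),(62,42,92),(62,-42,92),(-34,-42,92),(-68,0,74)],[(155,97),(297,30),(398,127),(257,207),(147,203)]),):
    r=fit([("side",P,A(U,2.5,332,282,0,0))],[520,-240,.05]); v=r.x; v[2]=(v[2]+np.pi)%(2*np.pi)-np.pi; print(v,r.fun.reshape(-1,2).round(1).tolist())
    for q in A([(8,140),(275,10),(484,197),(193,370)],2.5,332,282,0,0):
        w=ray("side",q,60)[:2]-v[:2]; c,s=np.cos(v[2]),np.sin(v[2]); print((c*w[0]+s*w[1]).round(1),(-s*w[0]+c*w[1]).round(1))
E
```

```text
cam in tool [  82.7    0.8 -119.5] [[0.002, -0.945, -0.328], [1.0, 0.001, 0.001], [-0.001, -0.328, 0.945]] 334.0775870688631 319.6665572835628 239.741365014131
[[-0.966, 0.257, -0.0], [0.257, 0.966, -0.002], [-0.0, -0.002, -1.0]]
side (370, 190) [699. 187.   0.]
side (466, 215) [811.  27.   0.]
scene (131, 270) [814. 223.   0.]
scene (238, 245) [728.  15.   0.]
side (315, 128) [724. 469.   0.]
side (605, 450) [ 650. -437.    0.]
scene (377, 190) [ 667. -469.    0.]
scene (335, 185) [ 783. -421.    0.]
[ 5.26213522e+02 -2.41010011e+02  4.57389748e-02] [[-0.5, 0.4], [-0.5, -0.1], [2.6, 0.3], [0.1, -0.1], [-0.2, -0.5]]
-98.9 81.6
87.4 84.3
88.0 -79.9
-100.2 -81.7
```

Emit:
drive_tool --increments '[[[0, 0, 0], [0, 0, -8.8]], [[0, 0, 0], [0, 0, -8.8]], [[-30, -46, 0], [0, 0, 0]], [[-30, -46, 0], [0, 0, 0]], [[-30, -46, 0], [0, 0, 0]], [[-30, -46, 0], [0, 0, 0]], [[-30, -46, 0], [0, 0, 0]], [[-30, -46, 0], [0, 0, 0]], [[-30, -46, 0], [0, 0, 0]], [[-30, -46, 0], [0, 0, 0]], [[-30, -46, 0], [0, 0, 0]], [[-30, -46, 0], [0, 0, 0]], [[-1, -50, 4], [0, 0, 0]], [[-1, -50, 4], [0, 0, 0]], [[-1, -50, 4], [0, 0, 0]], [[-1, -50, 4], [0, 0, 0]], [[-1, -50, 4], [0, 0, 0]], [[-1, -50, 4], [0, 0, 0]], [[-1, -50, 4], [0, 0, 0]], [[0, -50, 4], [0, 0, 0]]]' --fingers 0.53 --force 20

```text
t: 2.6
tool_pos: [507.7, -242.0, 220.8]
tcp_rot: [-0.024, 1.0, 0.0, -0.0]
contact_force: [0.9, -0.4, -0.1]
grip_width: 0.235
grasp_force: 0.0
```

```bash
python3 - <<'E'
from h import *
import cv2,pickle
for i in range(2): f=arm.grab_frame("wrist")
s=arm.sense(); c=arm.calibration("wrist"); im=arm.grab_frame("wrist"); pickle.dump((s,c),open("w1.pkl","wb"))
print(s["t"],s["tool_pos"],s["tcp_rot"],s["grip_width"],s["contact_force"],s["joint_vel"])
v=[526.2,-241,.0457]
cv2.imwrite("pics/w1raw.png",im[:,:,::-1])
cv2.imwrite("pics/w1.png",cv2.resize(im[:,:,::-1],(800,600),interpolation=cv2.INTER_CUBIC))
print(proj("wrist",place(v,[(-98,84,60),(88,84,60),(88,-84,60),(-98,-84,60),(-68,0,74),(-34,42,92)]),c).round(0).tolist())
E
```

```text
2.7 [ 506.04473907 -248.28702496  220.01482958] [-0.01828126  0.99983009 -0.00208725 -0.00111195] 0.2373311403891906 [-1.1709726   0.03481047 -0.32955256] [-0.06318839 -0.02389014 -0.07750495  0.05895955 -0.03727979 -0.0123667
 -0.04808571]
[[433.0, 130.0], [413.0, 330.0], [241.0, 331.0], [222.0, 132.0], [327.0, 171.0], [382.0, 219.0]]
```

View pics/w1.png

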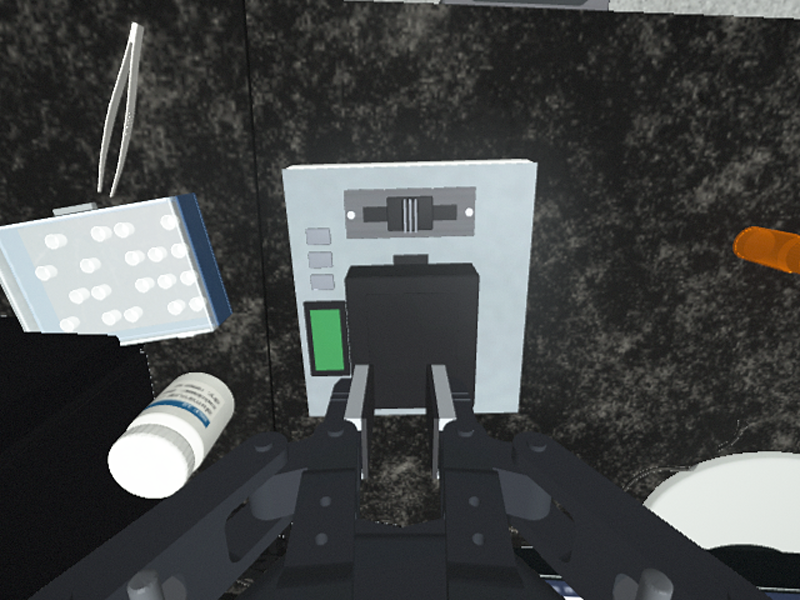

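The wrist view shows the latch ridge at (410,213), the deck corners at (284,168), (536,161), (520,412) and (309,414), and the cover front at (347..477, 266). The bottle and tube box are clear of the meter. Now the final pose fit.

```bash
python3 - <<'E'
from h import *
import pickle
s0,c0=pickle.load(open("w1.pkl","rb"))
P=[(-98,84,60),(-98,-84,60),(88,-84,60),(88,84,60),(-68,0,74),(-34,-42,92),(-34,42,92)]
U=np.array([(536,161),(284,168),(309,414),(520,412),(410,213),(347,267),(477,265)])/1.25
f=lambda v:(proj("wrist",place([v[0],v[1],v[2]/100],P),c0)-U).ravel()
r=least_squares(f,[526,-241,4.5]); print(r.x,r.fun.reshape(-1,2).round(1).tolist())
v=[r.x[0],r.x[1],r.x[2]/100]
s=arm.sense(); print(s["t"],s["tool_pos"].round(2),s["tcp_rot"].round(4),s["contact_force"].round(2),s["grip_width"])
rt=R.from_quat(s["tcp_rot"])
for n,p in (("latch",(-68,0,74)),("well",(10,0,20)),("hinge",(62,0,66))):
    w=place(v,p)[0]; print(n,w.round(1),"tool",rt.inv().apply(w-s["tool_pos"]).round(1))
E
```

```text
[ 524.7299891  -238.93861366    6.32605748] [[4.8, -2.6], [-5.0, -2.7], [-2.2, 0.1], [1.1, -1.7], [0.5, -0.9], [-2.5, 5.1], [3.0, 4.1]]
2.75 [ 506.67 -244.23  220.3 ] [-2.030e-02  9.998e-01 -6.000e-04 -8.000e-04] [ 0.36  0.53 -0.28] 0.23298740635556928
latch [ 456.9 -243.2   74. ] tool [ 49.5   3.2 146.4]
well [ 534.7 -238.3   20. ] tool [-28.6   5.  200.3]
hinge [ 586.6 -235.    66. ] tool [-80.5   6.1 154.2]
```

Emit:
drive_tool --increments '[[[12, 0, 20], [0, 0, 0]], [[12, 0, 25], [0, 0, 0]], [[12, 0, 25], [0, 0, 0]], [[12, 0, 25], [0, 0, 0]], [[2, 0, 15], [0, 0, 0]], [[0, 0, 0], [0, 0, 0]], [[0, 0, 0], [0, 0, 0]], [[0, 0, 0], [0, 0, 0]]]'

```text
t: 3.75
tool_pos: [458.8, -242.6, 112.0]
tcp_rot: [-0.024, 1.0, -0.0, 0.001]
contact_force: [-0.7, -0.6, -1.2]
grip_width: 0.236
grasp_force: 0.0
```

```bash
python3 - <<'E'
from h import *
import cv2
s=arm.sense(); c=arm.calibration("wrist"); im=arm.grab_frame("wrist")
print(s["t"],s["tool_pos"].round(2),s["tcp_rot"].round(4),s["contact_force"].round(2),s["grip_width"])
cv2.imwrite("pics/w2.png",cv2.resize(im[:,:,::-1],(800,600),interpolation=cv2.INTER_CUBIC))
E
```

```text
3.75 [ 458.75 -242.64  111.99] [-2.390e-02  9.997e-01 -1.000e-04  8.000e-04] [-0.68 -0.57 -1.21] 0.23587519508219312
```

View pics/w2.png

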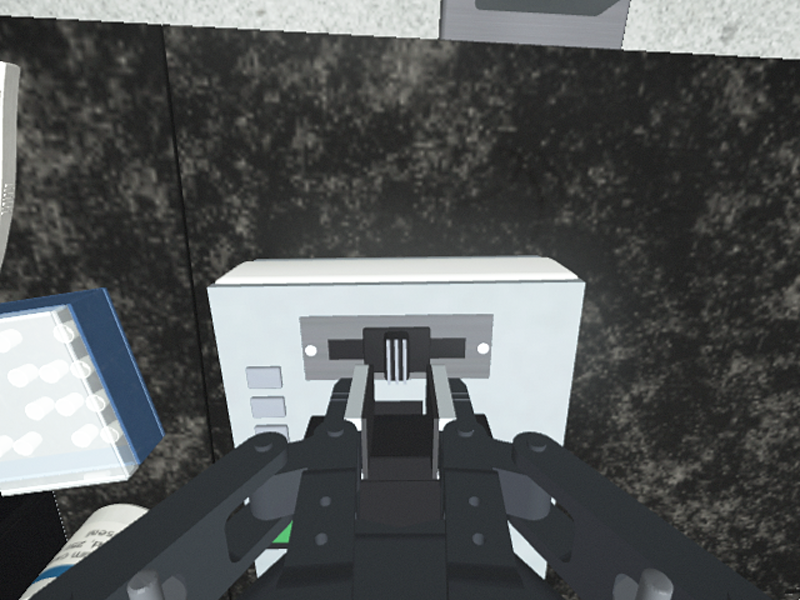

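The latch ridge at (397,358) sits centred between the fingers (x 367..433). I'll descend gently.

Emit:
drive_tool --increments '[[[0, 0, 5], [0, 0, 0]], [[0, 0, 5], [0, 0, 0]], [[0, 0, 5], [0, 0, 0]], [[0, 0, 5], [0, 0, 0]], [[0, 0, 3], [0, 0, 0]], [[0, 0, 0], [0, 0, 0]]]'

```text
t: 4.55
tool_pos: [457.9, -242.7, 88.0]
tcp_rot: [-0.024, 1.0, 0.0, -0.0]
contact_force: [-0.1, -0.4, -0.2]
grip_width: 0.234
grasp_force: 0.0
```

Emit:
drive_tool --increments '[[[0, 1.5, 0], [0, 0, 0]], [[0, 1.5, 0], [0, 0, 0]], [[0, 1, 0], [0, 0, 0]], [[0, 0, 0], [0, 0, 0]]]'

```text
t: 5.05
tool_pos: [457.9, -238.9, 88.4]
tcp_rot: [-0.024, 1.0, -0.0, 0.0]
contact_force: [-0.2, 0.1, 0.7]
grip_width: 0.236
grasp_force: 0.2
```

Emit:
drive_tool --increments '[[[0, 1, 0], [0, 0, 0]], [[0, 0, 0], [0, 0, 0]]]'

```text
t: 5.3
tool_pos: [457.8, -237.7, 88.3]
tcp_rot: [-0.024, 1.0, 0.0, 0.0]
contact_force: [0.6, 0.5, -0.2]
grip_width: 0.237
grasp_force: 0.2
```

Emit:
drive_tool --increments '[[[0, 1, 0], [0, 0, 0]], [[0, 0, 0], [0, 0, 0]]]'

```text
t: 5.55
tool_pos: [457.7, -236.6, 88.2]
tcp_rot: [-0.024, 1.0, 0.0, -0.0]
contact_force: [-0.3, 0.0, -0.3]
grip_width: 0.236
grasp_force: 0.1
```

Emit:
drive_tool --increments '[[[0, 1, 0], [0, 0, 0]], [[0, 0, 0], [0, 0, 0]]]'

```text
t: 5.8
tool_pos: [457.6, -235.5, 88.2]
tcp_rot: [-0.024, 1.0, 0.0, -0.0]
contact_force: [0.6, -1.2, -0.0]
grip_width: 0.237
grasp_force: 0.0
```

Emit:
drive_tool --increments '[[[0, 0.7, 0], [0, 0, 0]], [[0, 0, 0], [0, 0, 0]]]'

```text
t: 6.05
tool_pos: [457.6, -235.2, 88.2]
tcp_rot: [-0.024, 1.0, -0.0, -0.0]
contact_force: [0.1, -1.1, -0.0]
grip_width: 0.232
grasp_force: 0.3
```

```bash
python3 - <<'E'
from h import *
import cv2
s=arm.sense(); im=arm.grab_frame("wrist")
print(s["t"],s["tool_pos"].round(2),s["contact_force"].round(2))
b=cv2.imread("pics/w2.png")
a=cv2.resize(im[:,:,::-1],(800,600),interpolation=cv2.INTER_CUBIC)
cv2.imwrite("pics/w3.png",a[250:550,150:650])
E
```

```text
6.05 [ 457.59 -235.17   88.24] [ 0.08 -1.07 -0.05]
```

View pics/w3.png

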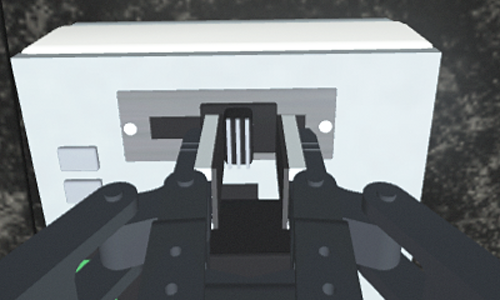

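The latch ridge is at crop x≈238, against a screw midpoint of 228. It has already moved about 3 mm to +y at only about 1 N, so +y looks like the free way. I'll continue gently.

Emit:
drive_tool --increments '[[[0, 1, 0], [0, 0, 0]], [[0, 0.5, 0], [0, 0, 0]], [[0, 0, 0], [0, 0, 0]]]'

```text
t: 6.48
tool_pos: [457.5, -233.8, 88.2]
tcp_rot: [-0.024, 1.0, -0.0, -0.0]
contact_force: [-0.9, -1.0, 0.2]
grip_width: 0.234
grasp_force: 0.7
```

Emit:
drive_tool --increments '[[[0, 1, 0], [0, 0, 0]], [[0, 1, 0], [0, 0, 0]], [[0, 0, 0], [0, 0, 0]]]'

```text
t: 6.85
tool_pos: [457.4, -231.5, 88.2]
tcp_rot: [-0.024, 1.0, 0.0, -0.0]
contact_force: [-0.4, -0.5, 0.2]
grip_width: 0.238
grasp_force: 0.5
```

Emit:
drive_tool --increments '[[[0, 1.5, 0], [0, 0, 0]], [[0, 1.5, 0], [0, 0, 0]], [[0, 1, 0], [0, 0, 0]], [[0, 0, 0], [0, 0, 0]]]'

```text
t: 7.35
tool_pos: [457.3, -227.6, 88.2]
tcp_rot: [-0.024, 1.0, 0.0, -0.0]
contact_force: [-0.2, -1.9, 0.1]
grip_width: 0.24
grasp_force: 0.6
```

Emit:
drive_tool --increments '[[[0, 1, 0], [0, 0, 0]], [[0, 1, 0], [0, 0, 0]], [[0, 0, 0], [0, 0, 0]]]'

```text
t: 7.72
tool_pos: [457.2, -225.6, 88.3]
tcp_rot: [-0.024, 1.0, 0.0, -0.0]
contact_force: [-0.3, -2.1, -0.0]
grip_width: 0.235
grasp_force: 0.7
```

```bash
python3 - <<'E'
from h import *
import cv2
s=arm.sense(); im=arm.grab_frame("side")
print(s["t"],s["tool_pos"].round(2),s["contact_force"].round(2))
cv2.imwrite("pics/s4.png",cv2.resize(im[230:460,300:560,::-1],None,fx=2.3,fy=2.3))
E
```

```text
7.725 [ 457.17 -225.57   88.28] [-0.27 -2.14 -0.02]
```

View pics/s4.png

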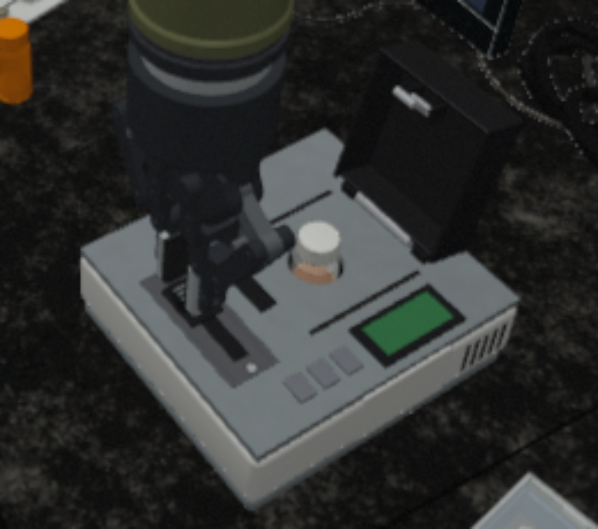

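The cover has sprung open. The vial's white cap is at crop (320,240), still in the well, and the fingers are on the latch. I'll let the latch return and lift, then measure the vial from the wrist.

Emit:
drive_tool --increments '[[[0, -6, 0], [0, 0, 0]], [[0, -6, 0], [0, 0, 0]], [[0, 0, -12], [0, 0, 0]], [[0, 0, -20], [0, 0, 0]], [[0, 0, -20], [0, 0, 0]], [[-15, 0, 0], [0, 0, 0]], [[-15, 0, 0], [0, 0, 0]], [[0, 0, 0], [0, 0, 0]], [[0, 0, 0], [0, 0, 0]]]' --fingers 0.53

```text
t: 8.9
tool_pos: [486.8, -236.1, 140.4]
tcp_rot: [-0.024, 1.0, 0.0, -0.001]
contact_force: [0.4, 0.5, 0.3]
grip_width: 0.237
grasp_force: 0.0
```

```bash
python3 - <<'E'
from h import *
import cv2
s=arm.sense(); c=arm.calibration("wrist"); im=arm.grab_frame("wrist"); sd=arm.grab_frame("side")
print(s["t"],s["tool_pos"].round(2),s["contact_force"].round(2),s["grip_width"])
def cap(im,n,cal,guess):
    # white cap: bright blob nearest to the predicted pixel
    p=proj(n,guess,cal)[0]; hsv=cv2.cvtColor(im,cv2.COLOR_RGB2HSV)
    m=((hsv[...,2]>195)&(hsv[...,1]<40)).astype(np.uint8)
    k,l,st,ce=cv2.connectedComponentsWithStats(m)
    o=[(np.hypot(*(ce[i]-p)),i) for i in range(1,k) if 40<st[i,4]<6000]; o.sort()
    for d,i in o[:3]: print(n,p.round(1),ce[i].round(1),st[i],"z81",ray(n,ce[i],81,cal).round(1))
cap(im,"wrist",c,[535,-239,81]); cap(sd,"side",arm.calibration("side"),[535,-239,81])
print("orange",ray("side",(305,272)).round(0),"red",ray("side",(239,264)).round(0),"cap ray",ray("side",(439.1,334.3),81).round(1))
cv2.imwrite("pics/w4.png",cv2.resize(im[:,:,::-1],(800,600),interpolation=cv2.INTER_CUBIC))
E
```

```text
8.9 [ 486.8  -236.14  140.43] [0.44 0.5  0.25] 0.23660233937003494
wrist [310.7 341.7] [284.6 337.7] [276 334  13  10  57] z81 [ 532.8 -255.5   81. ]
wrist [310.7 341.7] [355.1 337.7] [351 334  14  10  60] z81 [ 530.7 -211.1   81. ]
wrist [310.7 341.7] [302.2 224.5] [301 207   3  34  58] z81 [ 457.9 -246.8   81. ]
side [438.2 333.6] [438.2 332.6] [430 327  17  13 169] z81 [ 536.  -237.5   81. ]
side [438.2 333.6] [314.9 232. ] [304 224  23  15 119] z81 [494.8  28.7  81. ]
side [438.2 333.6] [612.5 397.6] [595 382  38  38 940] z81 [ 651.4 -417.2   81. ]
orange [476.  34.   0.] red [388. 107.   0.] cap ray [ 535.3 -240.5   81. ]
```

View pics/w4.png

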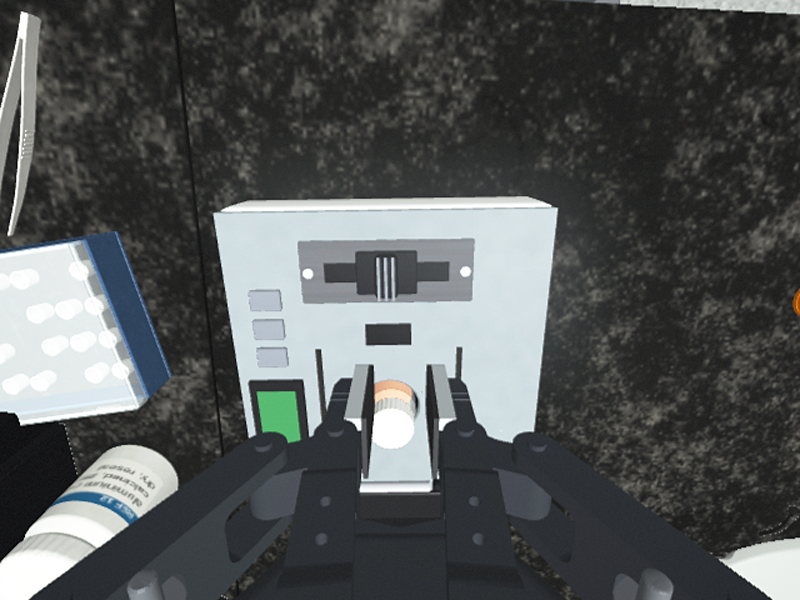

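The cap is at (392,428) and fits (535,-238). The vial is upright in the well and the latch has returned. I'll open the fingers, move over it and descend.

Emit:
drive_tool --increments '[[[-16, -2, 0], [0, 0, 0]], [[-16, -1, 0], [0, 0, 0]], [[-16, -1, 0], [0, 0, 0]], [[0, 0, 15], [0, 0, 0]], [[0, 0, 15], [0, 0, 0]], [[0, 0, 12], [0, 0, 0]], [[0, 0, 8], [0, 0, 0]], [[0, 0, 0], [0, 0, 0]]]' --fingers -0.06

```text
t: 10.0
tool_pos: [535.2, -237.8, 89.5]
tcp_rot: [-0.024, 1.0, 0.0, -0.001]
contact_force: [-0.7, 0.5, 0.4]
grip_width: 0.53
grasp_force: 0.0
```

Emit:
drive_tool --increments '[[[0, 0, 0], [0, 0, 0]], [[0, 0, 0], [0, 0, 0]], [[0, 0, 0], [0, 0, 0]]]' --fingers 1 --force 25

```text
t: 10.38
tool_pos: [536.2, -238.0, 90.7]
tcp_rot: [-0.024, 1.0, -0.0, 0.001]
contact_force: [-0.0, -0.0, 1.5]
grip_width: 0.257
grasp_force: 24.4
```

Emit:
drive_tool --increments '[[[0, 0, -15], [0, 0, 0]], [[0, 0, -35], [0, 0, 0]], [[0, 0, -45], [0, 0, 0]], [[0, 0, -45], [0, 0, 0]], [[0, 20, 0], [0, 0, 0]], [[-4, 45, 0], [0, 0, 0]], [[-4, 50, 0], [0, 0, 0]], [[-4, 50, 0], [0, 0, 0]], [[-4, 50, 0], [0, 0, 0]], [[-4, 50, 0], [0, 0, 0]], [[-4, 50, 0], [0, 0, 0]], [[-4, 50, 0], [0, 0, 0]], [[-4, 30, 0], [0, 0, 0]], [[0, 7, 0], [0, 0, 0]], [[0, 0, 0], [0, 0, 0]], [[0, 0, 0], [0, 0, 0]], [[0, 0, 0], [0, 0, 0]]]'

```text
t: 12.5
tool_pos: [548.9, 163.4, 230.3]
tcp_rot: [-0.022, 1.0, -0.0, -0.0]
contact_force: [-0.3, -0.2, 0.2]
grip_width: 0.26
grasp_force: 24.4
```

```bash
python3 - <<'E'
from h import *
import cv2,pickle
s=arm.sense(); c=arm.calibration("wrist"); im=arm.grab_frame("wrist"); pickle.dump((s,c),open("w5.pkl","wb"))
print(s["t"],s["tool_pos"].round(2),s["contact_force"].round(2),s["grip_width"],s["grasp_force"],np.abs(s["joint_vel"]).max())
cv2.imwrite("pics/w5raw.png",im[:,:,::-1])
cv2.imwrite("pics/w5.png",cv2.resize(im[60:360,120:520,::-1],(800,600),interpolation=cv2.INTER_CUBIC))
E
```

```text
12.5 [548.91 163.42 230.26] [-0.26 -0.18  0.18] 0.2595634660724064 24.361685713083716 0.0076805540124248615
```

View pics/w5.png

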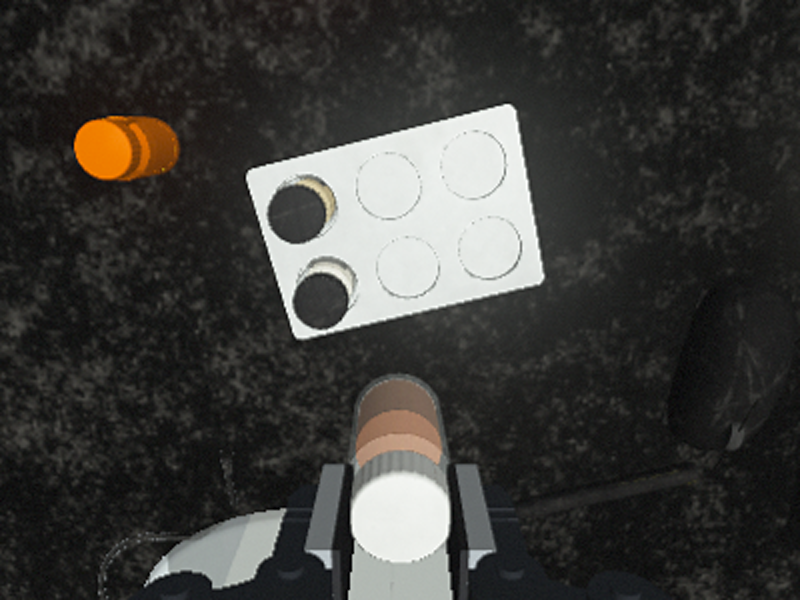

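The rack shows corners at (248,170), (515,104), (544,278) and (298,339). The free places are at (389,186), (474,164), (408,267) and (490,247), and the stored vials are at left. The held vial hangs straight.

```bash
python3 - <<'E'
from h import *
import pickle
s,c=pickle.load(open("w5.pkl","rb"))
P=[(-42,-63,34),(-42,63,34),(42,63,34),(42,-63,34),(-19.5,0,34),(-19.5,40,34),(19.5,0,34),(19.5,40,34)]
U=np.array([(248,170),(515,104),(544,278),(298,339),(389,186),(474,164),(408,267),(490,247)])/2+[120,60]
f=lambda v:(proj("wrist",place([v[0],v[1],v[2]/100],P),c)-U).ravel()
r=least_squares(f,[509,161,30]); print(r.x,r.fun.reshape(-1,2).round(1).tolist())
v=[r.x[0],r.x[1],r.x[2]/100]; rt=R.from_quat(s["tcp_rot"]); print(rt.as_matrix().round(3).tolist())
for p in P[4:]:
    w=place(v,p)[0]; print(p,w.round(1),rt.inv().apply(w-s["tool_pos"]).round(1), "ray", ray("wrist",U[P.index(p)],34,c).round(1))
# held vial: base rim (radius 13.5) and cap top, seen vs expected under the TCP
a=np.linspace(0,2*np.pi,60); t=s["tool_pos"]
b=proj("wrist",np.c_[t[0]+13.5*np.cos(a),t[1]+13.5*np.sin(a),0*a+t[2]-70.5],c); print("rim minrow",b[b[:,1].argmin()],"cols",b[:,0].min(),b[:,0].max(),"seen",(400/2+120,375/2+60),(355/2+120,443/2+120))
k=proj("wrist",np.c_[t[0]+12*np.cos(a),t[1]+12*np.sin(a),0*a+t[2]-9.5],c); print("cap",k.min(0),k.max(0),"seen",351/2+120,449/2+120,562/2+60)
E
```

```text
[510.47788336 162.04500969  28.37861733] [[-2.4, -0.2], [0.4, -2.1], [1.6, 2.0], [-1.2, 0.8], [0.2, -0.2], [0.4, 0.1], [0.5, 0.2], [0.6, 0.3]]
[[-0.999, -0.045, -0.0], [-0.045, 0.999, -0.001], [0.0, -0.001, -1.0]]
(-19.5, 0, 34) [491.8 156.6  34. ] [ 57.4  -4.1 196.3] ray [492.  156.4  34. ]
(-19.5, 40, 34) [480.6 195.   34. ] [ 66.8  34.8 196.2] ray [480.5 194.6  34. ]
(19.5, 0, 34) [529.2 167.5  34. ] [ 19.5   5.1 196.3] ray [529.  167.1  34. ]
(19.5, 40, 34) [518.  205.9  34. ] [ 28.9  44.  196.2] ray [517.7 205.3  34. ]
rim minrow [318.8138335  244.54451477] cols 297.16570569291525 340.7973458895327 seen (320.0, 247.5) (297.5, 341.5)
cap [291.81713116 295.77063258] [345.61644349 342.41645822] seen 295.5 344.5 341.0
```

Emit:
drive_tool --increments '[[[7.3, 10.5, 0], [0, 0, 0]], [[11, 16.5, 20], [0, 0, 0]], [[11, 16.5, 30], [0, 0, 0]], [[0, 0, 30], [0, 0, 0]], [[0, 0, 25], [0, 0, 0]], [[0, 0, 12], [0, 0, 0]], [[0, 0, 0], [0, 0, 0]], [[0, 0, 0], [0, 0, 0]], [[0, 0, 0], [0, 0, 0]]]'

```text
t: 13.68
tool_pos: [518.0, 207.5, 114.2]
tcp_rot: [-0.024, 1.0, 0.0, 0.001]
contact_force: [0.0, -0.2, 0.1]
grip_width: 0.266
grasp_force: 24.4
```

```bash
python3 - <<'E'
from h import *
import cv2
s=arm.sense(); c=arm.calibration("wrist"); im=arm.grab_frame("wrist")
print(s["t"],s["tool_pos"].round(2),s["tcp_rot"].round(3),s["contact_force"].round(2),s["grip_width"])
w=[517.8,205.5]; rt=R.from_quat(s["tcp_rot"]); print(rt.inv().apply(np.array([*w,s["tool_pos"][2]])-s["tool_pos"]).round(2))
cv2.imwrite("pics/w6.png",cv2.resize(im[160:400,200:460,::-1],(650,600),interpolation=cv2.INTER_CUBIC))
E
```

```text
13.675 [518.   207.47 114.24] [-0.024  1.     0.     0.001] [ 0.03 -0.19  0.05] 0.2663731596383515
[ 0.29 -1.96 -0.  ]
```

View pics/w6.png

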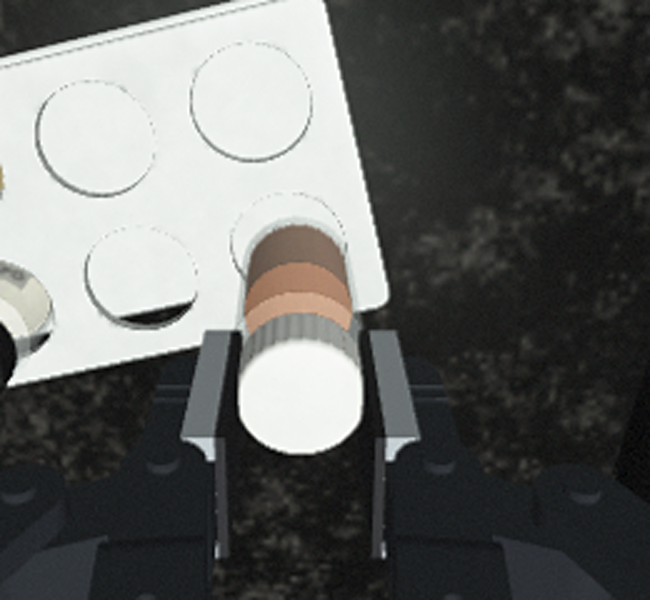

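The held vial's base is about 2 mm to the +y side of the hole centre (crop columns 298 against 289). This agrees with the computed offset, so I'll correct it and descend gently.

Emit:
drive_tool --increments '[[[0.8, -2, 0], [0, 0, 0]], [[0, 0, 0], [0, 0, 0]], [[0, 0, 5], [0, 0, 0]], [[0, 0, 4], [0, 0, 0]], [[0, 0, 4], [0, 0, 0]], [[0, 0, 0], [0, 0, 0]]]'

```text
t: 14.48
tool_pos: [516.5, 205.1, 99.8]
tcp_rot: [-0.024, 1.0, -0.0, -0.0]
contact_force: [0.1, 0.2, -0.3]
grip_width: 0.262
grasp_force: 24.4
```

Emit:
drive_tool --increments '[[[0, 0, 4], [0, 0, 0]], [[0, 0, 4], [0, 0, 0]], [[0, 0, 0], [0, 0, 0]]]'

```text
t: 14.85
tool_pos: [516.5, 205.1, 91.9]
tcp_rot: [-0.024, 1.0, -0.0, -0.0]
contact_force: [-0.9, 0.3, 0.0]
grip_width: 0.261
grasp_force: 24.4
```

Emit:
drive_tool --increments '[[[0, 0, 5], [0, 0, 0]], [[0, 0, 5], [0, 0, 0]], [[0, 0, 3], [0, 0, 0]], [[0, 0, 1], [0, 0, 0]], [[0, 0, 0], [0, 0, 0]]]'

```text
t: 15.48
tool_pos: [516.7, 205.2, 78.2]
tcp_rot: [-0.024, 1.0, 0.0, -0.0]
contact_force: [0.6, 0.3, -0.4]
grip_width: 0.26
grasp_force: 24.4
```

Emit:
drive_tool --increments '[[[0, 0, 1], [0, 0, 0]], [[0, 0, 1], [0, 0, 0]], [[0, 0, 0], [0, 0, 0]]]'

```text
t: 15.85
tool_pos: [516.7, 205.2, 76.3]
tcp_rot: [-0.024, 1.0, 0.0, 0.0]
contact_force: [-0.0, -1.0, -0.5]
grip_width: 0.262
grasp_force: 24.4
```

Emit:
drive_tool --increments '[[[0, 0, 0.8], [0, 0, 0]], [[0, 0, 0], [0, 0, 0]]]'

```text
t: 16.1
tool_pos: [517.0, 205.3, 76.1]
tcp_rot: [-0.024, 1.0, 0.0, 0.0]
contact_force: [-1.4, -0.6, 6.0]
grip_width: 0.261
grasp_force: 25.0
```

Emit:
drive_tool --increments '[[[0, 0, 0], [0, 0, 0]], [[0, 0, 0], [0, 0, 0]], [[0, 0, 0], [0, 0, 0]]]' --fingers -0.1

```text
t: 16.48
tool_pos: [516.7, 205.2, 75.4]
tcp_rot: [-0.024, 1.0, 0.0, -0.0]
contact_force: [-0.0, 0.1, 0.8]
grip_width: 0.549
grasp_force: 0.0
```

Emit:
drive_tool --increments '[[[0, 0, -10], [0, 0, 0]], [[0, 0, -35], [0, 0, 0]], [[0, 0, -45], [0, 0, 0]], [[0, 0, -50], [0, 0, 0]], [[0, -30, 0], [0, 0, 0]], [[-13, -49, 0], [0, 0, 0]], [[-13, -49, 0], [0, 0, 0]]]'

```text
t: 17.35
tool_pos: [549.1, 77.5, 216.5]
tcp_rot: [-0.024, 1.0, 0.0, 0.001]
contact_force: [0.5, 0.2, 0.6]
grip_width: 0.553
grasp_force: 0.0
```

```bash
python3 - <<'E'
from h import *
import cv2
s=arm.sense(); sd=arm.grab_frame("side"); cv2.imwrite("pics/s7.png",sd[:,:,::-1]); sc=arm.grab_frame("scene"); cv2.imwrite("pics/c7.png",sc[:,:,::-1])
print(s["t"],s["tool_pos"].round(1))
for n,im in (("side",sd),("scene",sc)):
    p=proj(n,[[517.3,205.3,66],[517.3,205.3,60]]); p2=p.round().astype(int)
    print(n,p.round(1).tolist(),im[p2[0,1],p2[0,0]],im[p2[1,1],p2[1,0]])
    old=cv2.imread(f"pics/{n}0.png")[:,:,::-1]; print(" old",old[p2[0,1],p2[0,0]])
    x,y=p2[0]; d=(np.abs(im[y-14:y+22,x-14:x+15].astype(int)-old[y-14:y+22,x-14:x+15]).sum(2)>60); print("\n".join("".join("#" if q else "." for q in r) for r in d[::2]))
f=lambda P:np.r_[proj("side",P)[0]-(520,250),proj("scene",P)[0]-(288,185)]
r=least_squares(f,[750,-100,100]); print("monitor corner",r.x.round(0),r.fun.round(1))
E
```

```text
17.35 [549.1  77.5 216.5]
side [[281.0, 182.6], [281.3, 185.4]] [185 186 182] [183 184 179]
 old [21 21 20]
.............................
.............................
.............................
.............................
.............................
..........#########..........
........#############........
.......###############.......
.......###############.......
........##############.......
........####..########.......
..........############.......
........##...######.###......
..........#####...####.......
........#######...#####......
.........#######..####.......
...........##................
.............................
scene [[236.9, 292.5], [237.2, 295.5]] [189 193 190] [193 197 194]
 old [33 31 30]
.............................
.............................
.............................
.............................
.............................
...............####..........
..........############.......
........############...#.....
.......###########...##......
........########...#####.....
....#...#####.##########.....
........###.###########......
..........###########.###....
........####..#######..##....
........##.########.###......
.........################....
.........#################...
.........##############......
monitor corner [ 741. -168.   86.] [-0.1  0.1 -0.1 -0.2]
```

The vial is confirmed standing in its place in both views. Next I'll move behind the open cover with shut fingers; the monitor corner at x=741 leaves clearance.

Emit:
drive_tool --increments '[[[-13, -45, 0], [0, 0, 0]], [[-13, -45, 0], [0, 0, 0]], [[-13, -45, 0], [0, 0, 0]], [[-13, -45, 0], [0, 0, 0]], [[-13, -45, 0], [0, 0, 0]], [[-13, -45, 0], [0, 0, 0]], [[-15, -44, 0], [0, 0, 0]], [[0, 0, 0], [0, 0, 0]], [[0, 0, 0], [0, 0, 0]]]' --fingers 1

```text
t: 18.58
tool_pos: [656.3, -229.3, 215.6]
tcp_rot: [-0.024, 1.0, 0.001, -0.0]
contact_force: [0.2, 1.1, 0.1]
grip_width: 0.002
grasp_force: 0.0
```

Emit:
drive_tool --increments '[[[0, 0, 15], [0, 0, 0]], [[0, 0, 15], [0, 0, 0]], [[0, 0, 15], [0, 0, 0]], [[0, 0, 12], [0, 0, 0]], [[0, 0, 0], [0, 0, 0]]]'

```text
t: 19.2
tool_pos: [655.7, -230.5, 156.9]
tcp_rot: [-0.024, 1.0, 0.0, -0.001]
contact_force: [-0.2, 0.1, 1.1]
grip_width: -0.001
grasp_force: 0.0
```

Emit:
drive_tool --increments '[[[5, 0, 0], [0, 0, 0]], [[5, 0, 0], [0, 0, 0]], [[5, 0, 0], [0, 0, 0]], [[5, 0, 0], [0, 0, 0]], [[5, 0, 0], [0, 0, 0]]]'

```text
t: 19.82
tool_pos: [631.9, -231.9, 159.1]
tcp_rot: [-0.024, 1.0, -0.0, 0.001]
contact_force: [2.3, 0.9, 1.3]
grip_width: -0.002
grasp_force: 1.2
```

Emit:
drive_tool --increments '[[[6, 0, 0], [0, 0, 0]], [[7, 0, -2.5], [0, 0, 0]], [[7, 0, -2.5], [0, 0, 0]], [[7, 0, -2.5], [0, 0, 0]], [[8, 0, -2.5], [0, 0, 0]], [[0, 0, 0], [0, 0, 0]]]'

```text
t: 20.58
tool_pos: [595.9, -233.5, 168.8]
tcp_rot: [-0.024, 1.0, 0.0, -0.0]
contact_force: [1.1, 0.9, 0.9]
grip_width: 0.001
grasp_force: 0.9
```

Emit:
drive_tool --increments '[[[8, 0, 0], [0, 0, 0]], [[9, 0, 1], [0, 0, 0]], [[9, 0, 2], [0, 0, 0]], [[8, 0, 2.5], [0, 0, 0]], [[0, 0, 0], [0, 0, 0]]]'

```text
t: 21.2
tool_pos: [561.3, -235.3, 162.7]
tcp_rot: [-0.024, 1.0, 0.0, -0.001]
contact_force: [-0.0, 0.5, 2.2]
grip_width: 0.002
grasp_force: 1.0
```

Emit:
drive_tool --increments '[[[8, 0, 3.5], [0, 0, 0]], [[8, 0, 4.5], [0, 0, 0]], [[7.5, 0, 5.5], [0, 0, 0]], [[7, 0, 6], [0, 0, 0]], [[0, 0, 0], [0, 0, 0]]]'

```text
t: 21.82
tool_pos: [530.5, -236.6, 142.7]
tcp_rot: [-0.024, 1.0, 0.0, -0.002]
contact_force: [0.0, 0.5, 2.7]
grip_width: 0.001
grasp_force: 1.0
```

Emit:
drive_tool --increments '[[[4, 0, 5], [0, 0, 0]], [[4, 0, 6], [0, 0, 0]], [[4, 0, 6], [0, 0, 0]], [[3, 0, 5], [0, 0, 0]], [[0, 0, 0], [0, 0, 0]]]'

```text
t: 22.45
tool_pos: [517.4, -237.3, 121.2]
tcp_rot: [-0.024, 1.0, 0.0, 0.0]
contact_force: [-0.0, -0.5, 4.3]
grip_width: 0.002
grasp_force: 2.0
```

Emit:
drive_tool --increments '[[[2, 0, 3], [0, 0, 0]], [[0, 0, 2], [0, 0, 0]], [[0, 0, 1], [0, 0, 0]], [[0, 0, 0], [0, 0, 0]]]'

```text
t: 22.95
tool_pos: [514.2, -237.1, 114.9]
tcp_rot: [-0.024, 1.0, 0.0, -0.001]
contact_force: [0.3, -0.0, 1.1]
grip_width: -0.003
grasp_force: 0.0
```

Emit:
drive_tool --increments '[[[0, 0, 0.5], [0, 0, 0]], [[0, 0, 0.5], [0, 0, 0]], [[0, 0, 0], [0, 0, 0]]]'

```text
t: 23.32
tool_pos: [514.4, -237.2, 114.3]
tcp_rot: [-0.024, 1.0, 0.0, -0.001]
contact_force: [-2.0, 0.7, 2.1]
grip_width: -0.005
grasp_force: 1.2
```

Emit:
drive_tool --increments '[[[0, 0, 0.5], [0, 0, 0]], [[0, 0, 0], [0, 0, 0]]]'

```text
t: 23.58
tool_pos: [514.8, -237.4, 113.9]
tcp_rot: [-0.024, 1.0, 0.0, -0.0]
contact_force: [-2.1, 0.7, 2.8]
grip_width: -0.001
grasp_force: 1.4
```

Emit:
drive_tool --increments '[[[0, 0, 1], [0, 0, 0]], [[0, 0, 1], [0, 0, 0]], [[0, 0, 0], [0, 0, 0]]]'

```text
t: 23.95
tool_pos: [514.9, -237.4, 113.1]
tcp_rot: [-0.024, 1.0, -0.0, -0.0]
contact_force: [-4.5, 1.0, 12.8]
grip_width: -0.002
grasp_force: 6.5
```

Emit:
drive_tool --increments '[[[0, 0, -2], [0, 0, 0]], [[0, 0, -8], [0, 0, 0]], [[0, 0, -20], [0, 0, 0]], [[0, 0, -40], [0, 0, 0]], [[0, 0, -50], [0, 0, 0]], [[0, 50, -10], [0, 0, 0]], [[0, 60, 0], [0, 0, 0]], [[0, 60, 0], [0, 0, 0]], [[0, 0, 0], [0, 0, 0]], [[0, 0, 0], [0, 0, 0]]]'

```text
t: 25.2
tool_pos: [507.7, -68.1, 242.2]
tcp_rot: [-0.024, 1.0, -0.0, 0.0]
contact_force: [-0.9, -0.8, 0.3]
grip_width: 0.003
grasp_force: 0.0
```

```bash
python3 - <<'E'
from h import *
import cv2
s=arm.sense(); print(s["t"],s["tool_pos"].round(1),s["contact_force"].round(1))
for n,box in (("side",(330,280,530,450)),("scene",(320,180,440,250)),("side",(245,180,335,250)),("scene",(215,262,305,345))):
    im=arm.grab_frame(n); old=cv2.imread(f"pics/{n}0.png")[:,:,::-1]; x0,y0,x1,y1=box
    d=np.abs(im[y0:y1,x0:x1].astype(int)-old[y0:y1,x0:x1]).sum(2)>90
    ys,xs=np.nonzero(d); print(n,d.sum(),d.size,(np.r_[xs.min(),xs.max()]+x0,np.r_[ys.min(),ys.max()]+y0) if len(xs) else "")
    k=3 if n=="scene" else 6
    if box[0]>310: print("\n".join("".join("#" if d[i:i+k*2,j:j+k].mean()>.15 else "." for j in range(0,d.shape[1],k)) for i in range(0,d.shape[0],k*2)))
a,b=[cv2.cvtColor(q,cv2.COLOR_RGB2GRAY)[340:450,335:530].astype(np.float32) for q in (arm.grab_frame("side"),cv2.imread("pics/side0.png")[:,:,::-1].copy())]
print("meter shift px",cv2.phaseCorrelate(b,a))
E
```

```text
25.2 [507.7 -68.1 242.2] [-0.9 -0.8  0.3]
side 0 34000 
..................................
..................................
..................................
..................................
..................................
..................................
..................................
..................................
..................................
..................................
..................................
..................................
..................................
..................................
..................................
scene 0 8400 
........................................
........................................
........................................
........................................
........................................
........................................
........................................
........................................
........................................
........................................
........................................
........................................
side 234 6300 (array([274, 289]), array([180, 212]))
scene 383 7470 (array([231, 247]), array([288, 326]))
meter shift px ((-0.005461275785961561, 0.002270247921309476), 0.9922319803237915)
```

The meter region is pixel-identical to the start, so the cover is shut and the meter hasn't moved. In the rack region only the new vial differs. Handing in.

```bash
python3 -c "
from rig import arm
print(arm.sign_off())"
```

```text
the job is handed in; nothing more can be done
None
```

The job is handed in: the latch gave towards +y and freed the cover, the vial stands in a free rack place, the cover is shut and held by its catch, and before hand-in the cameras showed the meter, rack and stored vials unmoved; sign-off returned no verdict.

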